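Line up the scale's check weights by size

ROBOT

A 6-joint arm with a two-finger parallel gripper is mounted at the origin on the work surface. World frame = base frame: x ahead of the robot, y to its left, z up, the work surface at z = 0. Lengths are in m, angles in rad, forces in N, time in s.
With the tool pointing down it reaches from about 0.375 to 0.9 m from the base axis. Payload 3.1 kg.
Tool frame: the origin (TCP) lies midway between the tips of the shut fingers; the grasp point (between the pads) lies 19 mm behind it; z points along the fingers, y is the line along which they close (so a half turn about z gives the same grasp; the last joint's range is limited). The gripper opens to 87 mm and grips with 3 to 60 N. Pads are 19 mm wide; open, the fingers measure 117 mm over their backs; the gripper's body (75 mm by 190 mm) begins 51 mm behind the grasp point.
Start: joints at [1.052, 0.527, 1.433, -0, 1.181, -0.178], TCP at [0.208, 0.589, 0.223] pointing down, gripper open.
Joint ranges: [-3.08, 3.08], [-0.75, 2.2], [0.22, 2.44], [-1.43, 4.57], [0, 2.65], [-2.85, 2.85]. Speed limits (rad/s): [2.79, 2.79, 3.14, 3.14, 3.14, 3.14].

INTERFACE

Orientations are given as a unit quaternion [x, y, z, w].
In Python, from rig import status, imaging, order gives the robot as it stands.
- The arm moves only by the tool arm_command, never from a script. Its argument "deltas" is one flat list of numbers, 5 for each row, row after row: the opening, from -1 (shut) to 1 (fully open), so that 0 is half open, then the shift along the tool's x, y, z in m, then the turn about the tool's z in rad. In form: [gripper, tx, ty, tz, roll, gripper, tx, ty, tz, roll, ...]. A call has 1 to 12 rows; each row shifts and turns the commanded pose from where the row before left it, along the tool's axes as they then stand; what a row does not reach is not made up. A row lasts 1/8 s, in which the tool goes at most 62.5 mm and 10.7 degrees, less where a joint would pass 70% of its speed; a pose out of reach is approached as far as the arm can. A call with a gripper value outside its range is refused whole. The fingers move at their own pace and stop on an object; "newtons" is the grip in N (left out, the last holds). Time passes only in rows, so rows that do not move let the fingers close. It gives the time, the measured TCP pose, the force, the opening and the grip force at its end, in the units of the state.
- status.get_obs(): the state, without advancing time (a new reading comes with each control period).
- imaging.camera(name): name is "scene" or "top" or "wrist"; returns (picture, depth): 400x640x3 uint8, red, green, blue; 400x640 float32, m along the optical axis (not along the pixel's ray), 0 where there is no reading.
- imaging.camera_params(name): a dict with "intrinsics" (3x3 intrinsics, pixels), "camera_from_world" (4x4, takes a point from world to camera coordinates). Camera axes: x right, y up, looking along -z (the intrinsics and any distortion apply to the point x, -y, -z); pixel columns grow to the right and rows downward; lengths in m; the calibration is good to about 2 mm. A picture is of the moment at which its call begins: read the wrist's pose just before it. camera_params takes no time and is no camera call; for the wrist camera it gives the pose at the moment of the call.
- order.hand_in(): hands the job in; it is judged then, once.
The state is a dict: "time": time; "q": joint angles; "joint_velocities": joint speeds; "joint_torque": joint torques, N m; "position": TCP position; "tool_rot": TCP orientation; "ft_force": force on the tool from outside, world axes, zero at the start; "moment": the same for the moment, N m; "grip_width": finger opening in m; "grip_force": force on a finger pad.
Only numpy, scipy, OpenCV 4.12 (cv2) and the standard library are available. Lean on these libraries where they do the work, as an engineer would, in place of code of your own. Each camera call takes 0.05 s, during which the arm holds its last target. There are 200 camera calls.

TASK

Line up the bench scale's four steel check weights in order of size along the plywood strip, one standing upright in the middle of each black disc: the largest on the disc next to the upright end stop, then ever smaller, down to the smallest on the disc farthest from the stop. Don't knock over the little glass vial that stands among them.

Things in the scene. Friction and masses are not known exactly. Their poses are not given: they have to be found in the camera images.
- centre_largest (a point): the largest of four loose check weights, all of the same plain bright steel: an upright cylinder 44 mm in diameter and 49 mm tall with a narrower neck and a small knob on top, 68 mm tall in all, about 630 g. The point is on its axis, half-way up (34 mm above its underside); z points up when it stands. It starts standing on the bench.
- centre_second (a point): the second largest of four loose check weights, all of the same plain bright steel: an upright cylinder 36 mm in diameter and 41 mm tall with a narrower neck and a small knob on top, 56 mm tall in all, about 340 g. The point is on its axis, half-way up (28 mm above its underside); z points up when it stands. It starts standing on the bench.
- centre_third (a point): the third largest of four loose check weights, all of the same plain bright steel: an upright cylinder 28 mm in diameter and 31 mm tall with a narrower neck and a small knob on top, 44 mm tall in all, about 160 g. The point is on its axis, half-way up (22 mm above its underside); z points up when it stands. It starts standing on the bench.
- centre_smallest (a point): the smallest of four loose check weights, all of the same plain bright steel: an upright cylinder 20 mm in diameter and 22 mm tall with a narrower neck and a small knob on top, 32 mm tall in all, about 60 g. The point is on its axis, half-way up (16 mm above its underside); z points up when it stands. It starts standing on the bench.
- disc1: one of four equal black discs, 56 mm in diameter, fixed in a row along a pale plywood strip (390 x 90 mm, 8 mm thick); this is the first counted from the strip's left end as the robot sees it (+y). Neighbouring discs are 80 mm apart. Origin: centre of the disc's flat top, 10 mm above the bench, 2 mm above the strip; its y axis runs along the row towards the left end.
- disc2: one of four equal black discs, 56 mm in diameter, fixed in a row along a pale plywood strip (390 x 90 mm, 8 mm thick); this is the second counted from the strip's left end as the robot sees it (+y). Neighbouring discs are 80 mm apart. Origin: centre of the disc's flat top, 10 mm above the bench, 2 mm above the strip; its y axis runs along the row towards the left end.
- disc3: one of four equal black discs, 56 mm in diameter, fixed in a row along a pale plywood strip (390 x 90 mm, 8 mm thick); this is the third counted from the strip's left end as the robot sees it (+y). Neighbouring discs are 80 mm apart. Origin: centre of the disc's flat top, 10 mm above the bench, 2 mm above the strip; its y axis runs along the row towards the left end.
- disc4: one of four equal black discs, 56 mm in diameter, fixed in a row along a pale plywood strip (390 x 90 mm, 8 mm thick); this is the last counted from the strip's left end as the robot sees it (+y). Neighbouring discs are 80 mm apart. Origin: centre of the disc's flat top, 10 mm above the bench, 2 mm above the strip; its y axis runs along the row towards the left end.
- stop: the end stop: a fixed dark steel plate standing across one end of the strip (left or right, it differs from start to start), 80 mm across the strip, 12 mm thick, 40 mm tall, 60 mm beyond the centre of the nearest disc. Origin: middle of its underside, on top of the strip. The strip's other end has only a 4 mm low steel lip.
- vial: a small upright amber glass vial with a paper label and blue cap, 26 mm in diameter, 56 mm tall, about 30 g, loose among the weights; not to be knocked over. Origin: centre of its underside. (A dark hexagonal nut, 41 mm over its corners and 19 mm tall, also stands among the weights; it plays no part.)
Mind the look-alikes: they are no part of the job. Leave any orange or pink look-alike of the part that bears centre_largest alone. Leave any pink look-alike of the part that bears centre_third alone.

How it is judged:
By the outcome, as a careful person would: the job done as asked, in the order asked, and still so for the second after the job is handed in, with the robot touching nothing.
It also fails if it takes over 99 s, if anything falls off the work surface, if the arm or the gripper's body presses on something with over 40 N, if the wrist force passes 120 N, or if a joint passes its speed limit or range.

## Working session

There is one attempt and no reset: what is moved stays moved. The work goes in short steps, Python scripts to look and compute and a tool call to move; the robot and the scene stay as the last step left them, time stands still between calls to the robot, and variables do not carry over. Pictures are saved under pics/ and viewed, at most 14 in all, crops included, and the job is handed in when it is done.

Besides the shell and the picture viewer there is one more tool, called after "Emit:" as name(argument=value, ...), one argument or row to a line, values as JSON. arm_command: Moves the arm, as the interface text tells. Its arguments: {"type":"object","properties":{"deltas":{"type":"array"},"newtons":{"type":"number"}},"required":["deltas"]}

```bash
mkdir -p pics; cat > h.py <<'E'
from rig import status, imaging, order
import numpy as np, cv2
def snap(n,f):
    p=imaging.camera_params(n); im,d=imaging.camera(n)
    cv2.imwrite('pics/'+f+'.png',im[:,:,::-1]); np.savez('pics/'+f+'.npz',im=im,d=d,K=p['intrinsics'],T=p['camera_from_world'])
    return im,d,p
def load(f): return np.load('pics/'+f+'.npz')
def ray(z,u,v):
    K=z['K'];T=z['T']; c=np.linalg.inv(K)@[u,v,1]; c=np.array([c[0],-c[1],-c[2]])
    R=T[:3,:3]; return -R.T@T[:3,3], R.T@c
def dep(z,u,v):
    o,r=ray(z,u,v); return o+r*z['d'][int(v),int(u)]
def onz(z,u,v,h):
    o,r=ray(z,u,v); return o+r*(h-o[2])/r[2]
def cloud(z):
    K=z['K'];T=z['T'];v,u=np.mgrid[:400,:640];c=np.linalg.inv(K)@np.stack([u.ravel(),v.ravel(),np.ones(u.size)])
    c=np.stack([c[0],-c[1],-c[2]])*z['d'].ravel(); return (T[:3,:3].T@(c-T[:3,3:4])).T.reshape(400,640,3)
E
python3 -c "
from h import *
for n in ['top','scene']:
    im,d,p=snap(n,n+'0'); print(p)
print(status.get_obs())"
```

```text
{'intrinsics': array([[463.32275739,   0.        , 317.48271714],
       [  0.        , 463.32275739, 201.99596905],
       [  0.        ,   0.        ,   1.        ]]), 'camera_from_world': array([[-8.70218667e-04, -9.99998488e-01,  1.50549662e-03,
        -8.37306971e-03],
       [ 9.91622880e-01, -6.68472160e-04,  1.29165080e-01,
        -5.39851524e-01],
       [-1.29163878e-01,  1.60528676e-03,  9.91621962e-01,
        -1.31376121e+00],
       [ 0.00000000e+00,  0.00000000e+00,  0.00000000e+00,
         1.00000000e+00]])}
{'intrinsics': array([[485.29843316,   0.        , 327.04873361],
       [  0.        , 485.29843316, 194.08010948],
       [  0.        ,   0.        ,   1.        ]]), 'camera_from_world': array([[ 0.85432764,  0.51971313,  0.00474709, -0.46606028],
       [-0.40035069,  0.65223503,  0.64366822,  0.17118894],
       [ 0.33142661, -0.55180406,  0.76528993, -1.29868766],
       [ 0.        ,  0.        ,  0.        ,  1.        ]])}
{'time': 0.1, 'q': array([ 1.05251200e+00,  5.28387010e-01,  1.43376259e+00, -7.61480186e-06,
        1.18141819e+00, -1.78505178e-01]), 'joint_velocities': array([ 5.23704894e-04,  5.88456913e-04, -3.00762987e-03,  1.35714024e-05,
       -1.13111811e-03,  1.52887631e-03]), 'joint_torque': array([-5.59036598e-04, -4.40980983e+01, -1.77149570e+01,  6.34394609e-02,
        5.34141844e-02, -4.95754989e-05]), 'position': array([0.20794457, 0.58869343, 0.2216647 ]), 'tool_rot': array([ 1.69072005e-01,  9.85603207e-01, -9.29441040e-04, -3.33836647e-04]), 'ft_force': array([ 0.39494694, -0.28489506, -0.56168397]), 'moment': array([-0.02066419, -0.00505798,  0.00934009]), 'grip_force': 0.0, 'grip_width': 0.08674251227789426}
```

View pics/top0.png

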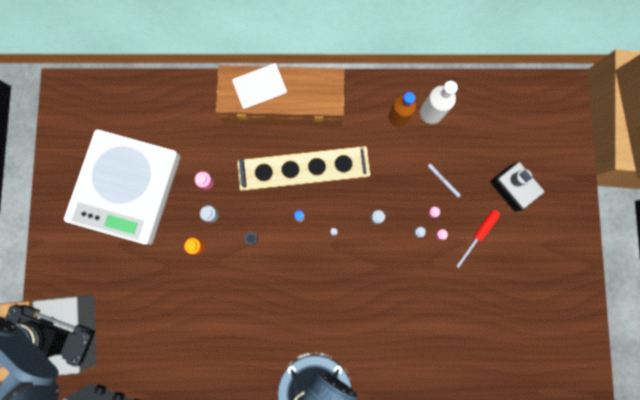

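View pics/scene0.png

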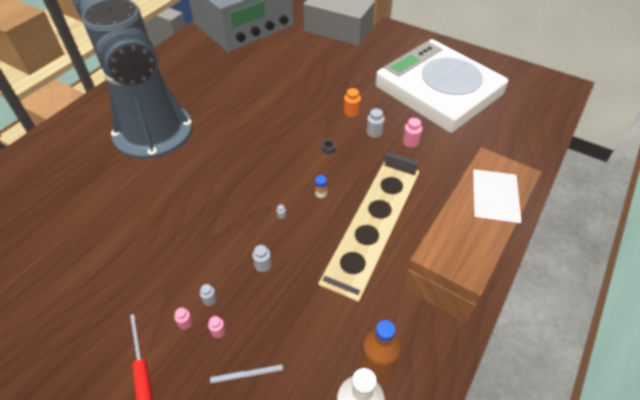

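The top picture shows the steel weights at (208,213), (378,216), (420,232) and (334,232), plus the vial (299,215) and the nut (251,239). The tall stop is at the strip's left end (241,173), and the scene view shows the same. Orange (193,246) and pink (203,180), (434,212), (442,234) are look-alikes. The plain steel ones, with sizes falling from 208 to 378 to 420 to 334, fit the description. I'll check them in a crop.

```bash
python3 -c "
from h import *
z=load('top0'); im=z['im'];C=cloud(z)
c=im[140:265,170:460]; cv2.imwrite('pics/crop1.png',cv2.resize(c,None,fx=2.75,fy=2.75,interpolation=cv2.INTER_CUBIC)[:,:,::-1])
for n,u,v in [('L',208,213),('2',378,216),('3',420,232),('S',334,232),('vial',299,215),('nut',251,239),('or',193,246),('pk',203,180),('pk3a',434,212),('pk3b',442,234)]:
    P=C[v-14:v+15,u-14:u+15].reshape(-1,3); P=P[(P[:,2]>.008)&(P[:,2]<.12)]
    if n=='pk':P=P
    zm=P[:,2].max(); t=P[P[:,2]>zm-.006]; 
    print(n,'top z %.3f'%zm,'knob',t.mean(0).round(4),len(t),'bbox',P.min(0).round(3),P.max(0).round(3),((P.min(0)+P.max(0))/2)[:2].round(4))
g=im.mean(2)
for n,u,v in [('d1',263,172),('d2',290,169),('d3',317,166),('d4',343,163)]:
    w=g[v-13:v+14,u-13:u+14]; yy,xx=np.mgrid[v-13:v+14,u-13:u+14]; m=(w<70)&((xx-u)**2+(yy-v)**2<150)
    print(n,xx[m].mean(),yy[m].mean(),m.sum(),onz(z,xx[m].mean(),yy[m].mean(),.010).round(4),dep(z,u,v).round(4))
"
```

```text
L top z 0.079 knob [0.5007 0.3032 0.0758] 7 bbox [0.486 0.273 0.008] [0.553 0.329 0.079] [0.5194 0.3009]
2 top z 0.061 knob [ 0.4995 -0.1834  0.0583] 50 bbox [ 0.46  -0.216  0.008] [ 0.54  -0.147  0.061] [ 0.5001 -0.1817]
3 top z 0.051 knob [ 0.4566 -0.3048  0.0471] 19 bbox [ 0.428 -0.351  0.008] [ 0.492 -0.278  0.051] [ 0.4599 -0.3148]
S top z 0.037 knob [ 0.4569 -0.0542  0.0348] 13 bbox [ 0.431 -0.095  0.008] [ 0.484 -0.022  0.037] [ 0.4571 -0.0588]
vial top z 0.064 knob [0.5003 0.0446 0.0603] 30 bbox [0.466 0.004 0.008] [0.543 0.081 0.064] [0.5045 0.0429]
nut top z 0.031 knob [0.4392 0.1869 0.0272] 11 bbox [0.393 0.149 0.008] [0.466 0.228 0.031] [0.4295 0.1884]
or top z 0.075 knob [0.415  0.3473 0.0714] 53 bbox [0.387 0.318 0.008] [0.446 0.397 0.075] [0.4165 0.3576]
pk top z 0.075 knob [0.606  0.3242 0.0708] 64 bbox [0.576 0.291 0.008] [0.64  0.375 0.075] [0.6082 0.3329]
pk3a top z 0.054 knob [ 0.5151 -0.3434  0.0506] 4 bbox [ 0.481 -0.391  0.008] [ 0.552 -0.319  0.054] [ 0.5163 -0.3549]
pk3b top z 0.051 knob [ 0.4475 -0.3698  0.0472] 19 bbox [ 0.428 -0.391  0.008] [ 0.481 -0.345  0.051] [ 0.454  -0.3683]
d1 263.3874345549738 171.98429319371726 191 [0.6337 0.1528 0.01  ] [0.6335 0.1539 0.011 ]
d2 289.91256830601094 168.9945355191257 183 [0.6428 0.0736 0.01  ] [0.6424 0.0732 0.0118]
d3 316.46315789473687 166.06842105263158 190 [ 0.6516 -0.0059  0.01  ] [ 0.6506 -0.0075  0.0158]
d4 343.05945945945945 163.13513513513513 185 [ 0.6606 -0.0856  0.01  ] [ 0.6603 -0.0853  0.0129]
```

View pics/crop1.png

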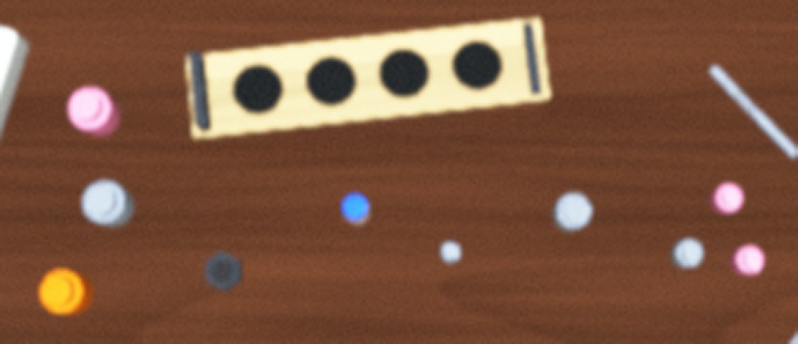

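The crop confirms it. Grey steel weights by size are at crop (104,202) largest, (573,211) second, (688,253) third and (451,252) smallest. The stop is at (200,92), so the largest goes on disc1. I'll turn the fingers across the strip and hover over the largest.

Emit:
arm_command(
  deltas=[1, 0, 0, 0, 0.18, 1, 0, 0, 0, 0.18, 1, 0, 0, 0, 0.18, 1, 0, 0, 0, 0.18, 1, 0, 0, 0, 0.18, 1, 0, 0, 0, 0.18, 1, 0, 0, 0, 0.04, 1, 0, 0, 0, 0],
  newtons=40,
)

```text
time: 1.1
position: [0.2081, 0.5889, 0.222]
tool_rot: [0.667, 0.745, -0.001, 0.0]
ft_force: [0.3, -0.2, -0.1]
grip_width: 0.0873
grip_force: 0.0
```

Emit:
arm_command(
  deltas=[1, -0.032, 0.026, 0, 0, 1, -0.032, 0.026, 0, 0, 1, -0.032, 0.026, 0, 0, 1, -0.032, 0.026, 0, 0, 1, -0.032, 0.026, 0, 0, 1, -0.032, 0.026, 0, 0, 1, -0.032, 0.026, 0, 0, 1, -0.032, 0.026, 0, 0, 1, -0.032, 0.026, 0, 0, 1, -0.032, 0.026, 0, 0, 1, 0, 0, 0, 0],
)

```text
time: 2.48
position: [0.5044, 0.298, 0.2224]
tool_rot: [0.668, 0.744, 0.0, 0.0]
ft_force: [0.4, 0.2, 0.1]
grip_width: 0.087
grip_force: 0.0
```

```bash
cat >> h.py <<'E'
def goto(x,y,zt=None):
    o=status.get_obs();p=o['position'];from scipy.spatial.transform import Rotation as R
    M=R.from_quat(o['tool_rot']).as_matrix(); d=np.array([x,y,p[2] if zt is None else zt])-p
    print('pos',p.round(4),'tooly deg',np.degrees(np.arctan2(M[1,1],M[0,1])).round(2),'tool delta',(M.T@d).round(4),'t',o['time'],'w',o['grip_width'],'tilt',M[:,2].round(4))
E
python3 -c "
from h import *
goto(.503,.303)
im,d,p=snap('wrist','w1'); z=load('w1'); o,r=ray(z,320,200); print(o,r)
print((p['intrinsics']).round(1))
"
```

```text
pos [0.5044 0.298  0.2224] tooly deg 6.17 tool delta [ 0.0051 -0.0009 -0.    ] t 2.475 w 0.08703452089298942 tilt [ 1.e-03 -2.e-04 -1.e+00]
[0.49590611 0.37580426 0.3859448 ] [ 0.04110465 -0.28041244 -0.95906334]
[[277.3   0.  317.2]
 [  0.  277.3 201.3]
 [  0.    0.    1. ]]
```

View pics/w1.png

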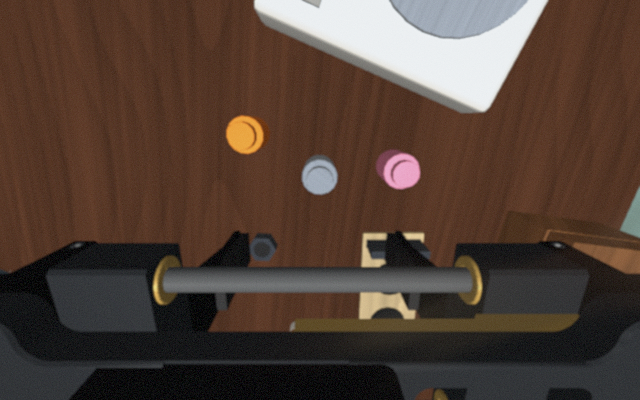

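The wrist view shows the steel largest weight at (319,176), with its knob near (319,178), between orange (245,135) and pink (400,170).

```bash
python3 -c "
from h import *
z=load('w1');C=cloud(z);im=z['im'].astype(int)
print('knob',onz(z,319,178,.066).round(4))
P=C[145:205,290:350].reshape(-1,3)
for a,b in [(.042,.055),(.060,.075)]:
    t=P[(P[:,2]>a)&(P[:,2]<b)]; print(len(t),t.mean(0).round(4),((t.min(0)+t.max(0))/2).round(4),np.ptp(t,axis=0).round(3))
t=load('top0')
for n,u,v in [('L',208,213),('2',378,216),('3',420,232),('S',334,232)]:
    w=t['im'][v-14:v+15,u-14:u+15].astype(int); yy,xx=np.mgrid[v-14:v+15,u-14:u+15]; m=(w[:,:,2]>120)&((xx-u)**2+(yy-v)**2<140)
    h=dict(L=.045,S=.02).get(n,{'2':.037,'3':.028}.get(n)); print(n,m.sum(),xx[m].mean(),yy[m].mean(),onz(t,xx[m].mean(),yy[m].mean(),h).round(4))
c=z['im'][140:210,280:360]; cv2.imwrite('pics/crop2.png',cv2.resize(c,None,fx=7,fy=7,interpolation=cv2.INTER_CUBIC)[:,:,::-1])
"
```

```text
knob [0.5055 0.3089 0.066 ]
400 [0.5057 0.3134 0.0502] [0.5065 0.3068 0.0476] [0.043 0.043 0.011]
573 [0.5063 0.3078 0.0693] [0.5063 0.3069 0.0658] [0.03  0.031 0.011]
L 232 207.8448275862069 213.2801724137931 [0.506  0.3069 0.045 ]
2 154 378.1168831168831 216.37012987012986 [ 0.4975 -0.1843  0.037 ]
3 95 420.0842105263158 231.57894736842104 [ 0.4539 -0.3066  0.028 ]
S 52 333.38461538461536 231.25 [ 0.4556 -0.0552  0.02  ]
```

View pics/crop2.png

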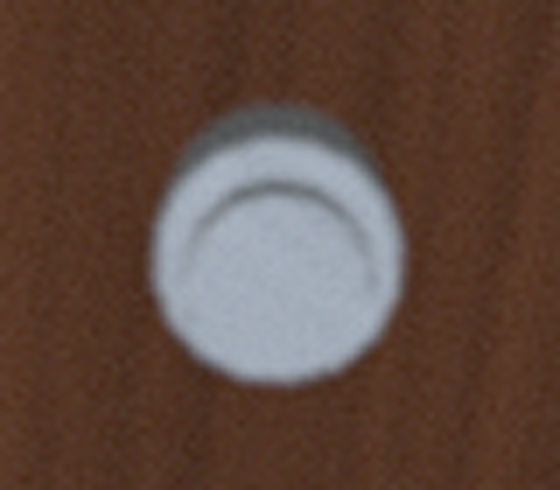

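Emit:
arm_command(
  deltas=[1, 0.009, 0.0026, 0.03, 0, 1, 0, 0, 0.04, 0, 1, 0, 0, 0.04, 0, 1, 0, 0, 0.04, 0, 1, 0, 0, 0.03, 0, 1, 0, 0, 0.016, 0, 1, 0, 0, 0.01, 0, 1, 0, 0, 0, 0, -1, 0, 0, 0, 0, -1, 0, 0, 0, 0, -1, 0, 0, 0, 0, -1, 0, 0, 0, 0],
)

```text
time: 4.03
position: [0.5039, 0.3093, 0.0169]
tool_rot: [0.667, 0.745, 0.0, 0.0]
ft_force: [-0.3, 0.6, 0.6]
grip_width: 0.0547
grip_force: 0.0
```

Emit:
arm_command(
  deltas=[-1, 0, 0, 0, 0, -1, 0, 0, 0, 0, -1, 0, 0, -0.02, 0, -1, 0, 0, -0.04, 0, -1, 0, 0, -0.04, 0, -1, 0, 0, 0, 0],
)

```text
time: 4.78
position: [0.5047, 0.3098, 0.1181]
tool_rot: [0.667, 0.745, 0.002, 0.001]
ft_force: [-0.2, -0.4, -7.0]
grip_width: 0.0431
grip_force: 40.0
```

```bash
python3 -c "
from h import *
goto(.6337,.1528)
snap('wrist','w2')
"
```

```text
pos [0.5047 0.3098 0.1181] tooly deg 6.36 tool delta [-0.1704  0.1108  0.0002] t 4.775 w 0.04305887160158205 tilt [ 0.0039  0.0017 -1.    ]
```

Emit:
arm_command(
  deltas=[-1, -0.028, 0.018, 0, 0, -1, -0.028, 0.019, 0, 0, -1, -0.028, 0.018, 0, 0, -1, -0.028, 0.019, 0, 0, -1, -0.028, 0.018, 0, 0, -1, -0.028, 0.019, 0, 0, -1, 0, 0, 0, 0, -1, 0, 0, 0.03, 0, -1, 0, 0, 0.03, 0, -1, 0, 0, 0, 0, -1, 0, 0, 0, 0],
)

```text
time: 6.2
position: [0.632, 0.155, 0.0558]
tool_rot: [0.667, 0.745, -0.001, -0.001]
ft_force: [0.8, -0.1, -5.6]
grip_width: 0.0434
grip_force: 40.0
```

```bash
python3 -c "
from h import *
goto(.6337,.1528)
snap('top','t2')
z=load('t2');im=z['im'][150:200,230:310]
cv2.imwrite('pics/c3.png',cv2.resize(im,None,fx=6,fy=6,interpolation=cv2.INTER_CUBIC)[:,:,::-1])
"
```

```text
pos [0.632  0.155  0.0558] tooly deg 6.38 tool delta [-0.0023  0.0015 -0.    ] t 6.2 w 0.04338258029181985 tilt [-0.0017 -0.     -1.    ]
```

Emit:
arm_command(
  deltas=[-1, 0.0004, 0.0015, 0.015, 0, -1, 0, 0, 0.008, 0, -1, 0, 0, 0.004, 0, -1, 0, 0, 0.002, 0, -1, 0, 0, 0, 0],
)

```text
time: 6.88
position: [0.6341, 0.1551, 0.0275]
tool_rot: [0.667, 0.745, -0.0, -0.0]
ft_force: [-0.8, 0.9, -6.4]
grip_width: 0.0431
grip_force: 40.0
```

Emit:
arm_command(
  deltas=[-1, 0, 0, 0.001, 0, -1, 0, 0, 0, 0],
)

```text
time: 7.12
position: [0.6344, 0.1552, 0.0269]
tool_rot: [0.667, 0.745, 0.0, 0.0]
ft_force: [0.3, 0.4, -5.9]
grip_width: 0.0436
grip_force: 40.0
```

Emit:
arm_command(
  deltas=[-1, 0, 0, 0.001, 0, -1, 0, 0, 0, 0],
)

```text
time: 7.38
position: [0.6344, 0.1551, 0.0268]
tool_rot: [0.667, 0.745, 0.0, 0.0]
ft_force: [-2.3, -0.4, 3.1]
grip_width: 0.043
grip_force: 40.0
```

Emit:
arm_command(
  deltas=[0.6, 0, 0, 0, 0, 0.6, 0, 0, 0, 0, 0.6, 0, 0, 0, 0, 0.6, 0, 0, -0.03, 0, 0.6, 0, 0, -0.05, 0, 0.6, 0, 0, -0.05, 0, 0.6, 0, 0, -0.05, 0, 0.6, 0, 0, 0, 0],
)

```text
time: 8.38
position: [0.6375, 0.1555, 0.211]
tool_rot: [0.667, 0.745, 0.004, 0.004]
ft_force: [0.4, 0.5, -0.1]
grip_width: 0.0694
grip_force: 0.0
```

```bash
cat >> h.py <<'E'
def crop(f,u,v,s=40,k=7):
    c=load(f)['im'][v-s:v+s,u-s:u+s]; cv2.imwrite('pics/'+f+'c.png',cv2.resize(c,None,fx=k,fy=k,interpolation=cv2.INTER_CUBIC)[:,:,::-1])
E
python3 -c "
from h import *
goto(.4975,-.1843)
snap('wrist','w3');z=load('w3')
p=z['T']@np.array([.6337,.1528,.01,1]); q=z['K']@[p[0],-p[1],-p[2]]; q=q/q[2]; print(q)
crop('w3',int(q[0]),int(q[1]))
"
```

```text
pos [0.6375 0.1555 0.211 ] tooly deg 6.36 tool delta [-0.3222 -0.1768 -0.0019] t 8.375 w 0.06939623019726453 tilt [ 1.150e-02  9.000e-04 -9.999e-01]
[312.43042013 180.63381027   1.        ]
```

View pics/w3c.png

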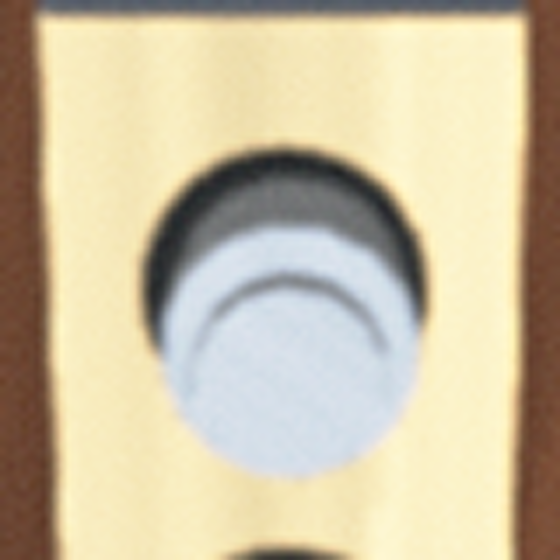

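The crop shows disc1 centred near crop (285,289) and the weight's top-of-body circle near (291,351). I'll work out the real offset from those.

```bash
python3 -c "
from h import *
z=load('w3')
a=onz(z,312.8,181.3,.01);b=onz(z,272+291/7,140+351/7,.059);c=onz(z,272+290/7,140+378/7,.078)
print(a,b,c)
"
```

```text
[0.63429015 0.1519449  0.01      ] [0.63534375 0.15240429 0.059     ] [0.63515875 0.15286422 0.078     ]
```

Emit:
arm_command(
  deltas=[0.6, -0.032, -0.0177, 0, 0, 0.6, -0.032, -0.0177, 0, 0, 0.6, -0.032, -0.0177, 0, 0, 0.6, -0.032, -0.0177, 0, 0, 0.6, -0.032, -0.0177, 0, 0, 0.6, -0.032, -0.0177, 0, 0, 0.6, -0.032, -0.0177, 0, 0, 0.6, -0.032, -0.0177, 0, 0, 0.6, -0.032, -0.0177, 0, 0, 0.6, -0.032, -0.0177, 0, 0, 0.6, 0, 0, 0, 0, 0.6, 0, 0, 0, 0],
)

```text
time: 9.93
position: [0.4929, -0.1816, 0.2043]
tool_rot: [0.667, 0.745, 0.0, -0.002]
ft_force: [0.3, 0.1, -0.7]
grip_width: 0.0693
grip_force: 0.0
```

```bash
cat >> h.py <<'E'
def meas(f,x,y,hb,dz=0.0,rad=.03):
    # bright steel blob near expected place: top-of-body outline (min enclosing circle) back-projected at body-top height
    z=load(f); p=z['T']@np.array([x,y,hb,1]); q=z['K']@[p[0],-p[1],-p[2]]; q=q/q[2]
    C=cloud(z); near=np.hypot(C[...,0]-x,C[...,1]-y)<rad
    for n,a,b in [('ring',hb-.006,hb+.006),('above',hb+.006,hb+.03)]:
        t=C[near&(C[...,2]>a)&(C[...,2]<b)]
        if len(t)>5: print(n,len(t),'mid',((t.min(0)+t.max(0))/2).round(4),'span',np.ptp(t,axis=0).round(3),'mean',t.mean(0).round(4))
    print('expected px',q[:2].round(1)); return q
E
python3 -c "
from h import *
snap('wrist','w4'); goto(.4975,-.1843)
q=meas('w4',.4975,-.1843,.041); crop('w4',int(q[0]),int(q[1])); print(int(q[0]),int(q[1]))
"
```

```text
pos [ 0.4932 -0.1814  0.2046] tooly deg 6.39 tool delta [-0.0034  0.0039 -0.    ] t 9.975 w 0.06981186870568078 tilt [-0.0017  0.0016 -1.    ]
ring 286 mid [ 0.4976 -0.1849  0.0398] span [0.035 0.036 0.009] mean [ 0.4968 -0.1791  0.0421]
above 398 mid [ 0.498  -0.1846  0.0538] span [0.025 0.025 0.011] mean [ 0.4977 -0.1837  0.0571]
expected px [321.  188.4]
320 188
```

View pics/w4c.png

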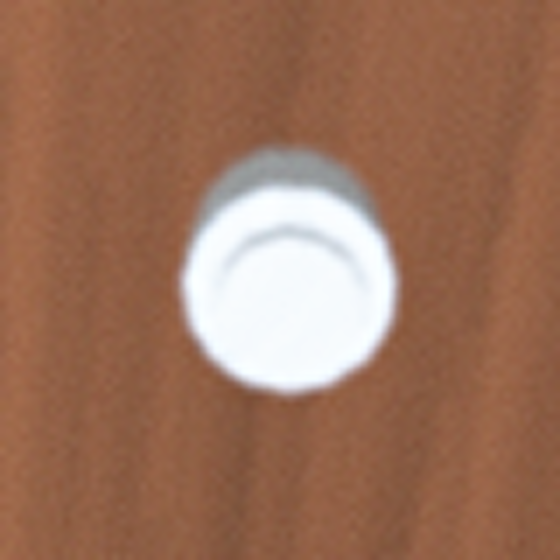

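The second weight is plain steel, with its body circle at crop (289,289), which agrees with the map at (.498,-.185). I'll pick it.

Emit:
arm_command(
  deltas=[0.6, -0.0036, 0.004, 0.03, 0, 0.6, 0, 0, 0.04, 0, 0.6, 0, 0, 0.04, 0, 0.6, 0, 0, 0.04, 0, 0.6, 0, 0, 0.02, 0, 0.6, 0, 0, 0.014, 0, 0.6, 0, 0, 0.01, 0, 0.6, 0, 0, 0, 0, 0.6, 0, 0, 0, 0],
)

```text
time: 11.1
position: [0.4985, -0.1858, 0.0122]
tool_rot: [0.667, 0.745, 0.0, 0.001]
ft_force: [-0.4, 0.2, -0.9]
grip_width: 0.0698
grip_force: 0.0
```

Emit:
arm_command(
  deltas=[-1, 0, 0, 0, 0, -1, 0, 0, 0, 0, -1, 0, 0, 0, 0, -1, 0, 0, 0, 0, -1, 0, 0, 0, 0, -1, 0, 0, -0.02, 0, -1, 0, 0, -0.04, 0, -1, 0, 0, -0.04, 0, -1, 0, 0, -0.03, 0, -1, 0, 0, 0, 0],
  newtons=30,
)

```text
time: 12.35
position: [0.4991, -0.1862, 0.143]
tool_rot: [0.667, 0.745, 0.0, 0.002]
ft_force: [-0.2, 0.3, -4.7]
grip_width: 0.0355
grip_force: 30.0
```

```bash
python3 -c "
from h import *
goto(.6428,.0736)
"
```

```text
pos [ 0.4991 -0.1862  0.143 ] tooly deg 6.36 tool delta [ 2.423e-01  1.716e-01 -1.000e-04] t 12.35 w 0.035477895996529916 tilt [ 0.0038 -0.0023 -1.    ]
```

Emit:
arm_command(
  deltas=[-1, 0.03, 0.0215, 0, 0, -1, 0.03, 0.0215, 0, 0, -1, 0.03, 0.0215, 0, 0, -1, 0.03, 0.0215, 0, 0, -1, 0.03, 0.0215, 0, 0, -1, 0.03, 0.0215, 0, 0, -1, 0.03, 0.0215, 0, 0, -1, 0.03, 0.0215, 0, 0, -1, 0, 0, 0.03, 0, -1, 0, 0, 0.03, 0, -1, 0, 0, 0.02, 0, -1, 0, 0, 0, 0],
)

```text
time: 13.85
position: [0.6398, 0.0719, 0.0582]
tool_rot: [0.667, 0.745, -0.002, -0.003]
ft_force: [0.3, -0.5, -3.3]
grip_width: 0.0353
grip_force: 30.0
```

```bash
python3 -c "
from h import *
goto(.6429,.0724)
"
```

```text
pos [0.6398 0.0719 0.0582] tooly deg 6.35 tool delta [ 0.0001  0.0031 -0.    ] t 13.85 w 0.035278499062390466 tilt [-6.8e-03  4.0e-04 -1.0e+00]
```

Emit:
arm_command(
  deltas=[-1, 0.0002, 0.002, 0.015, 0, -1, 0, 0, 0.012, 0, -1, 0, 0, 0.006, 0, -1, 0, 0, 0, 0, -1, 0, 0, 0, 0],
)

```text
time: 14.48
position: [0.6447, 0.0723, 0.029]
tool_rot: [0.667, 0.745, 0.0, 0.0]
ft_force: [0.1, 1.0, -4.0]
grip_width: 0.0355
grip_force: 30.0
```

Emit:
arm_command(
  deltas=[-1, 0, -0.0016, 0.003, 0, -1, 0, 0, 0.002, 0, -1, 0, 0, 0, 0, -1, 0, 0, 0, 0],
)

```text
time: 14.98
position: [0.6428, 0.0722, 0.0236]
tool_rot: [0.667, 0.745, 0.0, 0.0]
ft_force: [-0.8, -0.4, -3.8]
grip_width: 0.0352
grip_force: 30.0
```

Emit:
arm_command(
  deltas=[-1, 0, 0, 0.0012, 0, -1, 0, 0, 0, 0, -1, 0, 0, 0, 0],
)

```text
time: 15.35
position: [0.6428, 0.0722, 0.0224]
tool_rot: [0.667, 0.745, 0.0, 0.0]
ft_force: [0.3, 0.0, -3.1]
grip_width: 0.0351
grip_force: 30.0
```

Emit:
arm_command(
  deltas=[-1, 0, 0, 0.001, 0, -1, 0, 0, 0, 0],
)

```text
time: 15.6
position: [0.6429, 0.0722, 0.0217]
tool_rot: [0.667, 0.745, 0.0, 0.0]
ft_force: [-0.1, 1.1, -2.0]
grip_width: 0.0354
grip_force: 30.0
```

Emit:
arm_command(
  deltas=[-1, 0, 0, 0.0006, 0, 0.4, 0, 0, 0, 0, 0.4, 0, 0, 0, 0, 0.4, 0, 0, 0, 0, 0.4, 0, 0, -0.03, 0, 0.4, 0, 0, -0.05, 0, 0.4, 0, 0, -0.05, 0, 0.4, 0, 0, -0.05, 0, 0.4, 0, 0, 0, 0, 0.4, 0, 0, 0, 0],
)

```text
time: 16.85
position: [0.6421, 0.0722, 0.2002]
tool_rot: [0.667, 0.745, -0.0, -0.0]
ft_force: [-0.2, 0.1, -0.2]
grip_width: 0.0609
grip_force: 0.0
```

```bash
python3 -c "
from h import *
snap('wrist','w5')
q=meas('w5',.6428,.0736,.051); meas('w5',.6428,.0736,.012)
crop('w5',int(q[0]),int(q[1])); print(int(q[0]),int(q[1]))
goto(.4539,-.3066)
"
```

```text
ring 311 mid [0.6428 0.0734 0.0498] span [0.035 0.035 0.009] mean [0.6424 0.0792 0.0521]
above 431 mid [0.6428 0.0733 0.0639] span [0.025 0.025 0.012] mean [0.6429 0.0741 0.0672]
expected px [318.1 187.3]
ring 804 mid [0.643  0.0749 0.0128] span [0.059 0.057 0.01 ] mean [0.6418 0.0826 0.0112]
above 89 mid [0.6422 0.0823 0.03  ] span [0.034 0.017 0.024] mean [0.6414 0.0875 0.0304]
expected px [318.1 180.1]
318 187
pos [0.6415 0.0723 0.1992] tooly deg 6.36 tool delta [-0.3558 -0.2284  0.0005] t 16.9 w 0.06075858228433687 tilt [-3.2e-03  2.0e-04 -1.0e+00]
```

View pics/w5c.png

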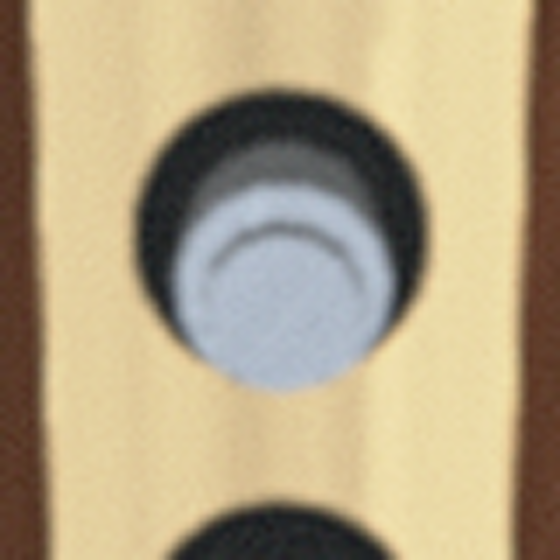

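The second weight stands centred on disc2, with its body circle at (284,286) and the disc at (282,232) in the crop. The offset between them is parallax. Now to the third.

Emit:
arm_command(
  deltas=[0.4, -0.0325, -0.0205, 0, 0, 0.4, -0.0325, -0.0205, 0, 0, 0.4, -0.0325, -0.0205, 0, 0, 0.4, -0.0325, -0.0205, 0, 0, 0.4, -0.0325, -0.0205, 0, 0, 0.4, -0.0325, -0.0205, 0, 0, 0.4, -0.0325, -0.0205, 0, 0, 0.4, -0.0325, -0.0205, 0, 0, 0.4, -0.0325, -0.0205, 0, 0, 0.4, -0.0325, -0.0205, 0, 0, 0.4, -0.031, -0.0205, 0, 0, 0.4, 0, 0, 0, 0],
)

```text
time: 18.4
position: [0.4564, -0.3081, 0.1988]
tool_rot: [0.668, 0.744, -0.0, -0.002]
ft_force: [-0.6, -0.3, -0.1]
grip_width: 0.0608
grip_force: 0.0
```

```bash
python3 -c "
from h import *
snap('wrist','w6')
q=meas('w6',.4539,-.3066,.031,rad=.025)
crop('w6',int(q[0]),int(q[1])); print(int(q[0]),int(q[1]))
goto(.4539,-.3066)
"
```

```text
ring 178 mid [ 0.4545 -0.3071  0.03  ] span [0.027 0.028 0.01 ] mean [ 0.4542 -0.3023  0.0319]
above 233 mid [ 0.4544 -0.3069  0.0429] span [0.019 0.019 0.01 ] mean [ 0.4544 -0.3063  0.0452]
expected px [315.7 183.6]
315 183
pos [ 0.4568 -0.3067  0.1989] tooly deg 6.21 tool delta [ 0.0004 -0.0029  0.    ] t 18.45 w 0.06101292447013683 tilt [-0.0025  0.0031 -1.    ]
```

View pics/w6c.png

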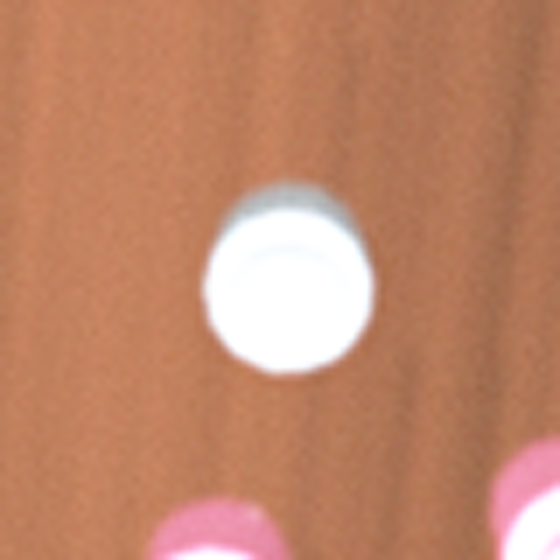

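The third, steel weight is at crop (288,290) and the pink look-alikes are at the lower edge, clear of the fingers. I'll pick it.

Emit:
arm_command(
  deltas=[0.4, 0, -0.0024, 0.03, 0, 0.4, 0, 0, 0.04, 0, 0.4, 0, 0, 0.04, 0, 0.4, 0, 0, 0.04, 0, 0.4, 0, 0, 0.02, 0, 0.4, 0, 0, 0.013, 0, 0.4, 0, 0, 0.008, 0, 0.4, 0, 0, 0, 0, 0.4, 0, 0, 0, 0],
)

```text
time: 19.58
position: [0.4561, -0.3072, 0.0105]
tool_rot: [0.667, 0.745, -0.0, 0.001]
ft_force: [0.3, 0.1, 0.6]
grip_width: 0.0609
grip_force: 0.0
```

Emit:
arm_command(
  deltas=[-1, 0, 0, 0, 0, -1, 0, 0, 0, 0, -1, 0, 0, 0, 0, -1, 0, 0, 0, 0, -1, 0, 0, 0, 0, -1, 0, 0, -0.02, 0, -1, 0, 0, -0.04, 0, -1, 0, 0, -0.04, 0, -1, 0, 0, -0.03, 0, -1, 0, 0, 0, 0],
  newtons=20,
)

```text
time: 20.82
position: [0.4568, -0.3079, 0.1416]
tool_rot: [0.667, 0.745, -0.0, 0.003]
ft_force: [-0.8, 0.3, -1.7]
grip_width: 0.0269
grip_force: 20.0
```

```bash
python3 -c "
from h import *
goto(.6516,-.0060)
"
```

```text
pos [ 0.4568 -0.3079  0.1416] tooly deg 6.36 tool delta [ 0.2784  0.227  -0.0004] t 20.825 w 0.026926949935066127 tilt [ 0.0038 -0.0037 -1.    ]
```

Emit:
arm_command(
  deltas=[-1, 0.0309, 0.0252, 0, 0, -1, 0.0309, 0.0252, 0, 0, -1, 0.0309, 0.0252, 0, 0, -1, 0.0309, 0.0252, 0, 0, -1, 0.0309, 0.0252, 0, 0, -1, 0.0309, 0.0252, 0, 0, -1, 0.0309, 0.0252, 0, 0, -1, 0.0309, 0.0252, 0, 0, -1, 0.0309, 0.0252, 0, 0, -1, 0, 0, 0.03, 0, -1, 0, 0, 0.03, 0, -1, 0, 0, 0.02, 0],
)

```text
time: 22.32
position: [0.648, -0.0048, 0.056]
tool_rot: [0.667, 0.745, -0.001, -0.002]
ft_force: [-0.0, -0.0, -1.1]
grip_width: 0.0272
grip_force: 20.0
```

Emit:
arm_command(
  deltas=[-1, 0, 0, 0.015, 0, -1, 0, 0, 0.01, 0, -1, 0, 0, 0, 0, -1, 0, 0, 0, 0, -1, 0, 0, 0, 0],
)

```text
time: 22.95
position: [0.651, -0.0055, 0.0358]
tool_rot: [0.667, 0.745, 0.001, 0.001]
ft_force: [0.9, 0.2, -0.9]
grip_width: 0.0277
grip_force: 20.0
```

```bash
python3 -c "
from h import *
goto(.6517,-.0064)
"
```

```text
pos [ 0.651  -0.0055  0.0358] tooly deg 6.36 tool delta [-0.001   0.0006  0.    ] t 22.95 w 0.027721205221724332 tilt [ 2.e-03 -4.e-04 -1.e+00]
```

Emit:
arm_command(
  deltas=[-1, -0.0008, 0.0005, 0.01, 0, -1, 0, 0, 0.004, 0, -1, 0, 0, 0, 0, -1, 0, 0, 0, 0],
)

```text
time: 23.45
position: [0.6507, -0.0061, 0.0206]
tool_rot: [0.667, 0.745, -0.0, -0.0]
ft_force: [0.2, 0.2, -1.8]
grip_width: 0.0274
grip_force: 20.0
```

Emit:
arm_command(
  deltas=[-1, 0, 0, 0.001, 0, -1, 0, 0, 0, 0],
)

```text
time: 23.7
position: [0.6509, -0.0061, 0.0199]
tool_rot: [0.667, 0.745, 0.0, 0.0]
ft_force: [0.6, -0.9, -0.6]
grip_width: 0.0274
grip_force: 20.0
```

Emit:
arm_command(
  deltas=[-1, 0, 0.0006, 0.001, 0, -1, 0, 0, 0, 0],
)

```text
time: 23.95
position: [0.651, -0.0061, 0.0198]
tool_rot: [0.667, 0.745, -0.0, -0.0]
ft_force: [-2.8, 0.5, 5.6]
grip_width: 0.0276
grip_force: 20.0
```

Contact. I'll release, rise and check.

Emit:
arm_command(
  deltas=[0.2, 0, 0, 0, 0, 0.2, 0, 0, 0, 0, 0.2, 0, 0, 0, 0, 0.2, 0, 0, -0.03, 0, 0.2, 0, 0, -0.05, 0, 0.2, 0, 0, -0.05, 0, 0.2, 0, 0, -0.05, 0, 0.2, 0, 0, 0, 0, 0.2, 0, 0, 0, 0],
)

```text
time: 25.08
position: [0.6508, -0.0059, 0.1982]
tool_rot: [0.667, 0.745, -0.0, -0.0]
ft_force: [-1.0, -0.0, -0.8]
grip_width: 0.0524
grip_force: 0.0
```

```bash
python3 -c "
from h import *
snap('wrist','w7')
q=meas('w7',.6516,-.006,.041)
goto(.4556,-.0552)
"
```

```text
ring 186 mid [ 0.6515 -0.0062  0.0398] span [0.027 0.027 0.009] mean [ 0.6508 -0.0011  0.042 ]
above 242 mid [ 0.6514 -0.0061  0.0531] span [0.019 0.02  0.009] mean [ 0.6512 -0.0055  0.0553]
expected px [318.1 187. ]
pos [ 0.6502 -0.0058  0.1972] tooly deg 6.36 tool delta [-0.0275 -0.1989  0.0006] t 25.125 w 0.05184151460812137 tilt [-3.2e-03  6.0e-04 -1.0e+00]
```

The third is centred on disc3 and upright, with its height reading correctly. Now the smallest.

Emit:
arm_command(
  deltas=[0.2, -0.0046, -0.033, 0, 0, 0.2, -0.0046, -0.033, 0, 0, 0.2, -0.0046, -0.033, 0, 0, 0.2, -0.0046, -0.033, 0, 0, 0.2, -0.0046, -0.033, 0, 0, 0.2, -0.0046, -0.033, 0, 0, 0.2, 0, 0, 0, 0, 0.2, 0, 0, 0, 0],
)

```text
time: 26.12
position: [0.4582, -0.0555, 0.1981]
tool_rot: [0.667, 0.745, 0.0, -0.0]
ft_force: [1.0, 0.9, -0.5]
grip_width: 0.0525
grip_force: 0.0
```

```bash
python3 -c "
from h import *
snap('wrist','w8')
q=meas('w8',.4556,-.0552,.022,rad=.025)
crop('w8',int(q[0]),int(q[1])); print(int(q[0]),int(q[1]))
goto(.4556,-.0552)
"
```

```text
ring 93 mid [ 0.456  -0.0559  0.0206] span [0.019 0.019 0.008] mean [ 0.4558 -0.0523  0.0227]
above 108 mid [ 0.456  -0.056   0.0328] span [0.014 0.014 0.006] mean [ 0.4561 -0.0555  0.0336]
expected px [315.2 182.8]
315 182
pos [ 0.4587 -0.0555  0.1983] tooly deg 6.36 tool delta [ 0.0006 -0.003  -0.    ] t 26.175 w 0.052169026578473394 tilt [ 2.e-04  1.e-04 -1.e+00]
```

View pics/w8c.png

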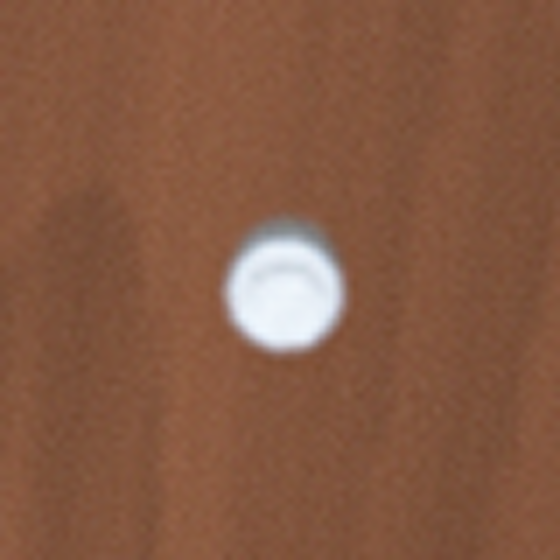

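The smallest, steel weight is at crop (285,293) with a 19 mm span, and it stands alone.

Emit:
arm_command(
  deltas=[0.2, 0, -0.0027, 0.03, 0, 0.2, 0, 0, 0.04, 0, 0.2, 0, 0, 0.04, 0, 0.2, 0, 0, 0.04, 0, 0.2, 0, 0, 0.02, 0, 0.2, 0, 0, 0.013, 0, 0.2, 0, 0, 0.007, 0, 0.2, 0, 0, 0.002, 0, 0.2, 0, 0, 0, 0, 0.2, 0, 0, 0, 0],
)

```text
time: 27.42
position: [0.4555, -0.0558, 0.0074]
tool_rot: [0.667, 0.745, 0.0, 0.001]
ft_force: [-0.2, 0.4, 0.9]
grip_width: 0.0523
grip_force: 0.0
```

Emit:
arm_command(
  deltas=[0.2, 0, 0, 0.0025, 0, 0.2, 0, 0, 0, 0, -1, 0, 0, 0, 0, -1, 0, 0, 0, 0, -1, 0, 0, 0, 0, -1, 0, 0, 0, 0, -1, 0, 0, 0, 0, -1, 0, 0, 0, 0],
  newtons=12,
)

```text
time: 28.42
position: [0.4551, -0.0557, 0.0043]
tool_rot: [0.667, 0.745, 0.0, 0.0]
ft_force: [-0.6, -0.5, -0.1]
grip_width: 0.0195
grip_force: 12.0
```

Emit:
arm_command(
  deltas=[-1, 0, 0, -0.02, 0, -1, 0, 0, -0.04, 0, -1, 0, 0, -0.04, 0, -1, 0, 0, -0.03, 0, -1, 0, 0, 0, 0],
)

```text
time: 29.05
position: [0.4563, -0.0561, 0.1361]
tool_rot: [0.667, 0.745, 0.001, 0.002]
ft_force: [-0.4, 0.7, -0.0]
grip_width: 0.0195
grip_force: 12.0
```

```bash
python3 -c "
from h import *
goto(.6606,-.0856)
"
```

```text
pos [ 0.4563 -0.0561  0.1361] tooly deg 6.37 tool delta [-0.052   0.1997  0.001 ] t 29.05 w 0.01947584207214197 tilt [ 0.0048 -0.0019 -1.    ]
```

Emit:
arm_command(
  deltas=[-1, -0.0074, 0.0285, 0, 0, -1, -0.0074, 0.0285, 0, 0, -1, -0.0074, 0.0285, 0, 0, -1, -0.0074, 0.0285, 0, 0, -1, -0.0074, 0.0285, 0, 0, -1, -0.0074, 0.0285, 0, 0, -1, -0.0074, 0.0285, 0, 0, -1, 0, 0, 0.03, 0, -1, 0, 0, 0.03, 0, -1, 0, 0, 0.03, 0, -1, 0, 0, 0.012, 0, -1, 0, 0, 0, 0],
)

```text
time: 30.55
position: [0.6578, -0.0848, 0.0304]
tool_rot: [0.667, 0.745, -0.001, -0.002]
ft_force: [0.2, 0.2, -0.4]
grip_width: 0.0194
grip_force: 12.0
```

Emit:
arm_command(
  deltas=[-1, 0, 0, 0, 0, -1, 0, 0, 0, 0],
)

```text
time: 30.8
position: [0.66, -0.0853, 0.0336]
tool_rot: [0.667, 0.745, 0.001, 0.001]
ft_force: [-0.3, -0.9, -1.6]
grip_width: 0.0195
grip_force: 12.0
```

```bash
python3 -c "
from h import *
goto(.6606,-.0856)
"
```

```text
pos [ 0.66   -0.0853  0.0336] tooly deg 6.36 tool delta [-0.0003  0.0006  0.    ] t 30.8 w 0.0194788912582227 tilt [ 2.5e-03 -7.0e-04 -1.0e+00]
```

Emit:
arm_command(
  deltas=[-1, -0.0003, 0.0004, 0.01, 0, -1, 0, 0, 0.006, 0, -1, 0, 0, 0, 0, -1, 0, 0, 0, 0, -1, 0, 0, 0, 0],
)

```text
time: 31.42
position: [0.6597, -0.0854, 0.0164]
tool_rot: [0.667, 0.745, 0.0, 0.0]
ft_force: [-0.0, 0.2, -0.2]
grip_width: 0.0196
grip_force: 12.0
```

Emit:
arm_command(
  deltas=[-1, 0, 0, 0.001, 0, -1, 0, 0, 0, 0],
)

```text
time: 31.68
position: [0.6594, -0.0853, 0.0153]
tool_rot: [0.667, 0.745, -0.0, -0.0]
ft_force: [0.5, -0.2, -0.6]
grip_width: 0.0195
grip_force: 12.0
```

Emit:
arm_command(
  deltas=[-1, 0, 0.0008, 0.0008, 0, -1, 0, 0, 0, 0],
)

```text
time: 31.92
position: [0.6603, -0.0852, 0.0144]
tool_rot: [0.667, 0.745, -0.0, -0.0]
ft_force: [0.3, -0.5, -0.8]
grip_width: 0.0192
grip_force: 12.0
```

Emit:
arm_command(
  deltas=[-1, 0, 0, 0.0007, 0, -1, 0, 0, 0, 0],
)

```text
time: 32.17
position: [0.6603, -0.0853, 0.0142]
tool_rot: [0.667, 0.745, 0.0, 0.0]
ft_force: [-0.5, -0.3, 2.7]
grip_width: 0.0195
grip_force: 12.0
```

Contact. I'll release, rise, and back off for a final look.

Emit:
arm_command(
  deltas=[0, 0, 0, 0, 0, 0, 0, 0, 0, 0, 0, 0, 0, 0, 0, 0, 0, 0, -0.03, 0, 0, 0, 0, -0.05, 0, 0, 0, 0, -0.05, 0, 0, 0, 0, -0.05, 0, 0, 0, 0, 0, 0, 0, 0, 0, 0, 0],
)

```text
time: 33.3
position: [0.6596, -0.085, 0.1932]
tool_rot: [0.667, 0.745, -0.0, -0.001]
ft_force: [-0.8, -0.7, 0.3]
grip_width: 0.0436
grip_force: 0.0
```

```bash
python3 -c "
from h import *
snap('wrist','w9');snap('scene','s9')
meas('w9',.6606,-.0856,.032)
c=load('s9')['im'][60:320,230:550]; cv2.imwrite('pics/s9c.png',cv2.resize(c,None,fx=2.2,fy=2.2,interpolation=cv2.INTER_CUBIC)[:,:,::-1])
"
```

```text
ring 99 mid [ 0.6608 -0.0849  0.0313] span [0.019 0.018 0.009] mean [ 0.6603 -0.0817  0.0328]
above 117 mid [ 0.6608 -0.0856  0.0418] span [0.013 0.014 0.007] mean [ 0.6607 -0.0851  0.0433]
expected px [318.2 186.6]
```

View pics/s9c.png

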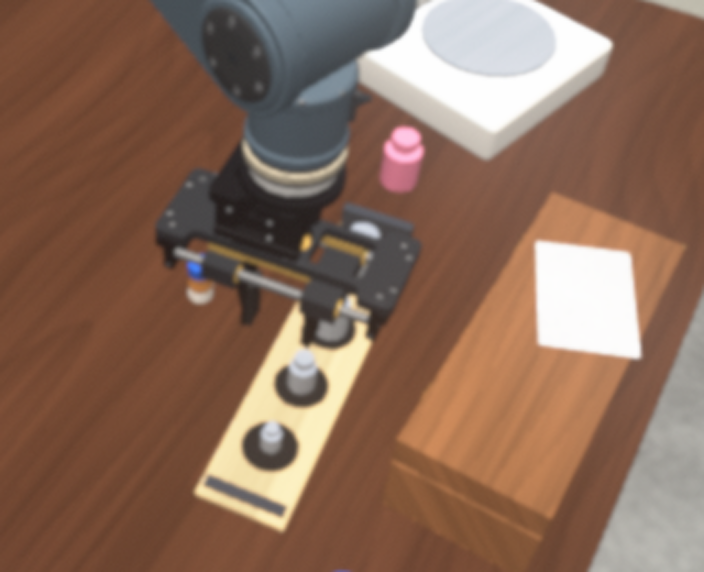

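View pics/w9.png

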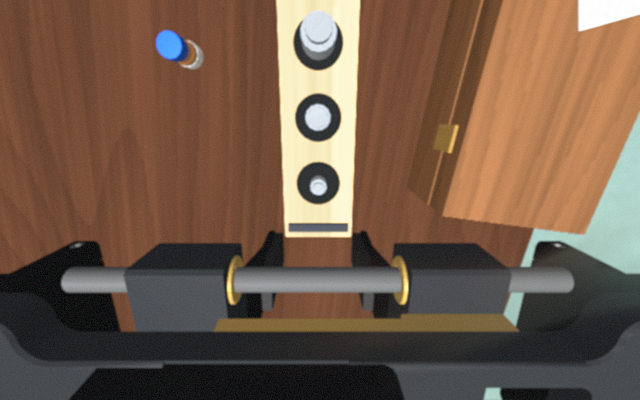

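The pictures show the smallest at wrist (318,184), the third at (318,117) and the second at (318,35), all centred on their discs. The largest stands by the stop in the scene crop at (365,232), and the vial is upright at wrist (180,48). Handing in.

```bash
python3 -c "
from h import *
print(order.hand_in())"
```

```text
the job is handed in; nothing more can be done
None
```

The four steel weights stand upright, within about 1 mm of their disc centres, largest next to the stop down to smallest at the far end. The vial is still upright, and I handed the job in at about 33 s; no verdict came back.

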